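Bolt the hatch of the potter's damp chest

ROBOT

A 6-joint arm with a two-finger parallel gripper is mounted at the origin on the work surface. World frame = base frame: x ahead of the robot, y to its left, z up, the work surface at z = 0. Lengths are in mm, angles in rad, forces in N, time in s.
With the tool pointing down it reaches from about 400 to 925 mm from the base axis. Payload 12.5 kg.
Tool frame: the origin (TCP) lies midway between the tips of the shut fingers; the grasp point (between the pads) lies 19 mm behind it (env.grip_depth is the distance from the TCP to the grasp point, in mm); z points along the fingers, y is the line along which they close (so a half turn about z gives the same grasp; the last joint's range is limited). The gripper opens to 95 mm and grips with 3 to 60 N. Pads are 20 mm wide; open, the fingers measure 119 mm over their backs; the gripper's body (75 mm by 180 mm) begins 59 mm behind the grasp point.
Start: joints at [-1.334, 0.491, 1.559, -0, 1.092, -0.106], TCP at [210.102, -588.646, 214.661] pointing down, gripper open.
Joint ranges: [-3.1, 3.1], [-0.84, 2.19], [0.05, 2.79], [-1.13, 4.28], [0.06, 2.93], [-2.69, 2.69]. Speed limits (rad/s): [2.22, 2.22, 2.79, 3.14, 3.14, 3.14].

INTERFACE

Orientations are given as [roll, pitch, yaw] about the fixed x, y, z axes, in that order (R = Rz(yaw) Ry(pitch) Rx(roll)).
In Python, from cell import monitor, viewer, order, env gives the robot as it stands.
- The arm moves only by the tool move_arm, never from a script. Its argument "moves" is one flat list of numbers, 4 for each row, row after row: the shift along the tool's x, y, z normalised to -1 to 1, where 1 is 0.15 m, then the turn about the tool's z normalised to -1 to 1, where 1 is pi/2 rad. A call has 1 to 10 rows; each row shifts and turns the commanded pose from where the row before left it, along the tool's axes as they then stand; what a row does not reach is not made up. A row lasts 1/8 s, in which the tool goes at most 62.5 mm and 10.7 degrees, less where a joint would pass 70% of its speed; a pose out of reach is approached as far as the arm can. A call with a number of a shift or a turn outside -1 to 1 is refused whole. A call with a gripper value outside its range is refused whole. "claw" is the finger opening in mm, from 0 to 95.1, set as the call begins (left out, the last holds). The fingers move at their own pace and stop on an object; the grip force is fixed at half the most. Time passes only in rows, so rows that do not move let the fingers close. It gives the time, the measured TCP pose, the force, the opening and the grip force at its end, in the units of the state.
- monitor.state(): the state, without advancing time (a new reading comes with each control period).
- viewer.read_camera(name): name is "side" or "top"; returns the picture (400x640x3 uint8, red, green, blue); there is no depth.
- viewer.camera_info(name): a dict with "K" (3x3 intrinsics, pixels), "camera_from_world" (4x4, takes a point from world to camera coordinates). Camera axes: x right, y down, z forward; pixel columns grow to the right and rows downward; lengths in mm; the calibration is good to about 2 mm. A picture is of the moment at which its call begins. camera_info takes no time and is no camera call.
- order.job_done(): hands the job in; it is judged then, once.
The state is a dict: "t": time; "joints": joint angles; "qvel": joint speeds; "tau": joint torques, N m; "eef_pos": TCP position; "tcp_rot": TCP orientation; "ft_force": force on the tool from outside, world axes, zero at the start; "moment": the same for the moment, N m; "opening": opening from 0.0 (shut) to 1.0 (fully open); "grip_force": force on a finger pad.
Only numpy, scipy, OpenCV 4.12 (cv2) and the standard library are available. Lean on these libraries where they do the work, as an engineer would, in place of code of your own. Each camera call takes 0.05 s, during which the arm holds its last target. There are 200 camera calls.

TASK

Bolt the hatch of the wooden damp chest: lift the handle of the steel barrel bolt on its lid out of the rest notch, slide the bolt across the seam into its staple, and let the handle down fully into the other notch. Feel for that notch slowly and gently: never press the handle on the notched guard or its stops with more than about 12 N, and leave the pots and tools around it undisturbed.

Things in the scene. Friction and masses are not known exactly. Their poses are not given: they have to be found in the camera images.
- chest: Plywood damp chest with a hatch, fixed on the table: 280 x 400 mm, lid top flat and 100 mm above the table. Origin under its centre; axes parallel to the guard's. The barrel bolt lies on the lid along y; the staple that takes its end is across the seam towards +y.
- guard: Notched steel wall on the lid beside the bolt. Origin: on the lid top, straight below the bolt's axis, at the middle of the REST notch. y: along the bolt, the way it must slide; x: level, from the bolt's axis to the side where the handle sticks out; z up. Bolt axis 28 mm above the lid. The wall stands at x = 15.5 to 21.5 mm, its top 35 mm above the lid; bolt barrel at x = -14 to 13 mm, 40 mm high.
- rest_post (a point): Top centre of the stop post at the rest notch's outer side (14 mm wide in y, 62 mm above the lid). The other notch has a like post at its outer side, 6.5 to 20.5 mm beyond that notch's middle: a raised handle slid gently against it (contact at a rod centre 1.5 mm beyond the notch's middle) is over the notch. Notches are 13 mm wide in y for the 10 mm rod and let it sink 12 mm below the wall's top.
- bolt_slide (a joint): How far the bolt is slid (m), growing along the guard's +y: about 0 (within 1.5 mm) at the start in the rest notch. The other notch and its post sit on a bracket clamped through slots: its middle is anywhere from 0.048 to 0.088, differs every time and is not measured: feel for it. The bolt drags with about 3 N, stays where it is left; its own travel ends only at 0.1.
- handle: Steel rod, 10 mm thick, ending in an 18 mm ball centred 74 mm from the bolt's axis. Origin on that axis; x outward along the rod. At the start it lies level in the rest notch, 28 mm above the lid. It swings up and falls back by its own weight (about 100 g) when let go. 5 N beyond the bolt's drag is plenty to feel a stop; approach it at 15 mm/s or slower. 40 mm free beside its outer half.
- handle_grip (a point): Point on the handle's rod, 56 mm from the bolt's axis, just inside the ball: the place to pinch it, from above, across the rod (fingers closing along the guard's y). Pinching here keeps 22 mm wide pads outside the guard wall up to about 0.85 rad of lift.
- bolt_turn (a joint): How far the handle is raised (rad): 0 level, seated at the bottom of a notch; 0.72 and more clears the guard between the notches; at 0.72 to 1.1 it still meets the stop posts; 1.1 is the end of its swing. Over the guard between the notches it comes to rest at about 0.7.
- cups_blue: Bystander on the chest's lid: one small terracotta glaze cup, 76 mm wide, 32 mm high. Origin under its centre.
- rib: Bystander on the chest's lid: flat wooden throwing rib, 60 mm, 8 mm thick. Origin under its centre.
- cups_green: Bystander on the table: stack of glaze cups, 76 mm wide, 88 mm high. Origin under its centre.
- cups_pink: Bystander on the table: stack of glaze cups, 76 mm wide, 60 mm high. Origin under its centre.
- cups_ochre: Bystander on the table: stack of glaze cups, 76 mm wide, 60 mm high. Origin under its centre.
- brush_mug: Bystander on the table: terracotta mug with brushes, 72 mm wide, about 220 mm high with the brushes. Origin under its centre.
- paddle: Bystander on the table: wooden spatula lying flat. Origin under its middle.

How it is judged (in metres and radians):
On the way, in this order (a step that is already met when the one before it is completed fails the run):
1. the handle is lifted clear of the rest notch (raised more than 0.6 rad) before the bolt has moved 20 mm (value of joint bolt_turn above 0.6 rad and value of joint bolt_slide below 0.02 m), for 0.1 s.
2. the bolt is slid across with the handle raised: more than 30 mm, handle above 0.4 rad (value of joint bolt_turn above 0.4 rad and value of joint bolt_slide above 0.03 m), for 0.1 s.
At the end, for the whole second after the job is handed in: The bolt is shot (slid more than 40 mm), and its handle lies at the bottom of the second notch (raised less than 0.1 rad), released and at rest (value of joint bolt_slide above 0.04 m and value of joint bolt_turn below 0.1 rad and velocity of joint bolt_slide between -0.01 and 0.01 m/s and velocity of joint bolt_turn between -0.1 and 0.1 rad/s); the robot touches nothing.
It fails at once if the handle is pressed on the guard, the catch bracket or a stop post with more than 14 N (contact force between handle and guard above 14 N).
It fails at once if a bystander is moved more than 25 mm (distance of any of cups_blue, rib, cups_green, cups_pink, cups_ochre, brush_mug, paddle from where it was at the start of the episode above 0.025 m).
It also fails if it takes over 51 s, if anything falls off the work surface, if the arm or the gripper's body presses on something with over 40 N, if the wrist force passes 120 N, or if a joint passes its speed limit or range.

## Working session

There is one attempt and no reset: what is moved stays moved. The work goes in short steps, Python scripts to look and compute and a tool call to move; the robot and the scene stay as the last step left them, time stands still between calls to the robot, and variables do not carry over. Pictures are saved under pics/ and viewed, at most 10 in all, crops included, and the job is handed in when it is done.

Besides the shell and the picture viewer there is one more tool, called after "Emit:" by a JSON object that holds its "op" and its "data", one argument or row to a line. move_arm: Moves the arm, as the interface text tells. Scaled input: -1 to 1 covers 0.15 m each way for a shift and pi/2 rad each way for a turn. Its arguments: {"type":"object","properties":{"moves":{"type":"array"},"claw":{"type":"number"}},"required":["moves"]}

```bash
mkdir -p pics
python3 - <<'E'
from cell import monitor, viewer, order, env
import cv2,numpy as np
for n in("top","side"):
    cv2.imwrite(f"pics/{n}0.png",viewer.read_camera(n)[:,:,::-1])
    i=viewer.camera_info(n);print(n,np.round(i["K"],1).tolist(),np.round(i["camera_from_world"],4).tolist())
s=monitor.state();print(s)
E
```

```text
top [[429.4, 0.0, 319.4], [0.0, 429.4, 199.0], [0.0, 0.0, 1.0]] [[-0.0104, -0.9997, 0.0243, -24.146], [-0.9937, 0.0076, -0.1122, 488.788], [0.112, -0.0253, -0.9934, 1489.6307], [0.0, 0.0, 0.0, 1.0]]
side [[472.2, 0.0, 324.5], [0.0, 472.2, 203.1], [0.0, 0.0, 1.0]] [[-0.9205, -0.3906, -0.0104, 441.8548], [-0.188, 0.466, -0.8646, 215.888], [0.3426, -0.7939, -0.5023, 1307.6345], [0.0, 0.0, 0.0, 1.0]]
{'t': 0.1, 'joints': array([-1.33362231e+00,  4.91482728e-01,  1.55935651e+00, -3.47930913e-05,
        1.09171832e+00, -1.05624297e-01]), 'qvel': array([ 7.64005168e-05, -1.68583143e-03, -1.59018270e-03, -4.34833876e-04,
       -2.61399387e-04,  3.00519567e-04]), 'tau': array([ 2.26521872e-03, -6.13621759e+01, -2.58606559e+01,  6.93851640e-02,
        4.70110180e-02, -5.36995617e-05]), 'eef_pos': array([ 210.028152  , -588.4360262 ,  214.14149145]), 'tcp_rot': array([-3.14062987e+00, -7.10396193e-05,  3.42814332e-01]), 'ft_force': array([1.04121763, 0.874487  , 0.58263447]), 'moment': array([-0.02385722,  0.00796201, -0.00933912]), 'grip_force': 0.0, 'opening': 1.0006118860723108}
```

View pics/top0.png

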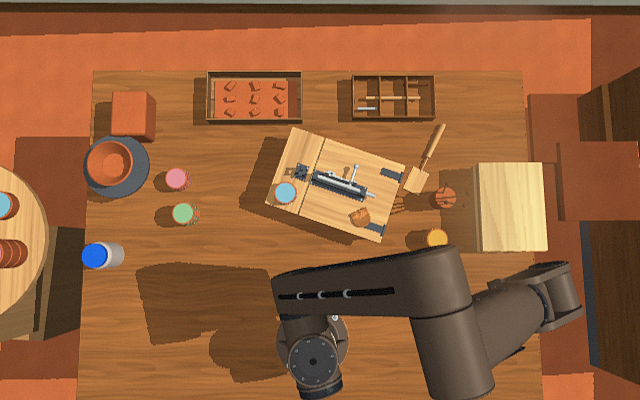

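View pics/side0.png

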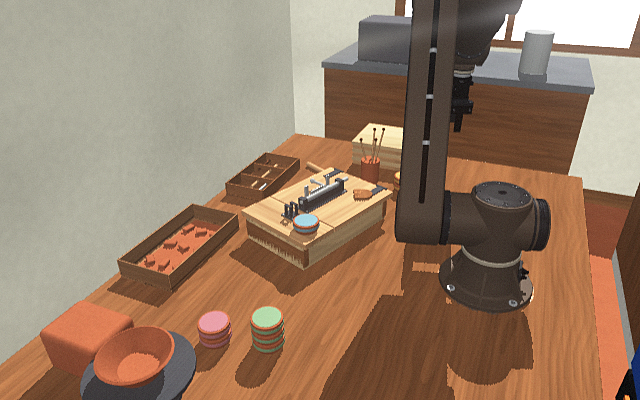

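The top view shows the chest centred near (337,185), with the handle rising from the bolt to a ball near (355,167). The staple is across the seam on the left, and the blue cup sits at (285,193). The side view shows the bolt near (320,195). Next I'll enlarge both around the bolt.

Run:
```python
import cv2
a=cv2.imread("pics/top0.png")[120:250,255:415];cv2.imwrite("pics/top_c.png",cv2.resize(a,None,fx=5,fy=4.6,interpolation=cv2.INTER_CUBIC)[:600])
a=cv2.imread("pics/side0.png")[160:260,240:400];cv2.imwrite("pics/side_c.png",cv2.resize(a,None,fx=5,fy=5,interpolation=cv2.INTER_CUBIC))
```

```text
(no output)
```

View pics/top_c.png

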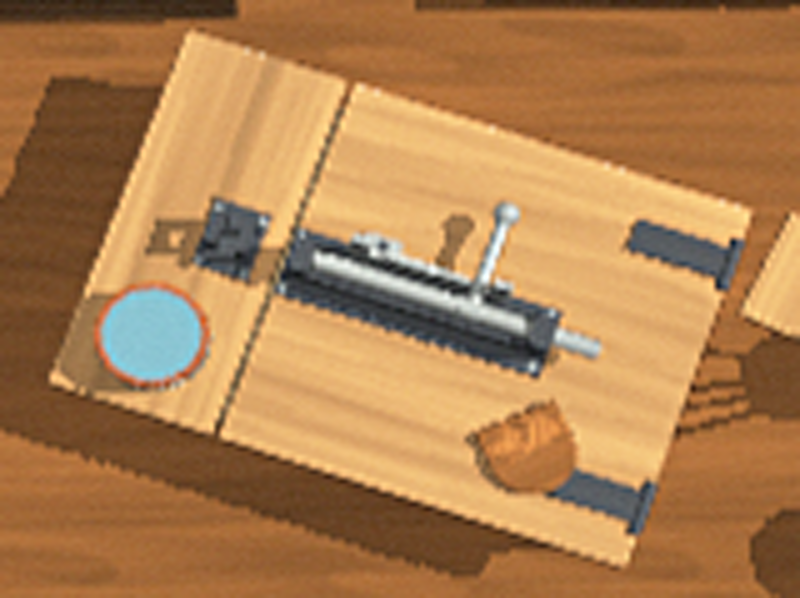

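View pics/side_c.png

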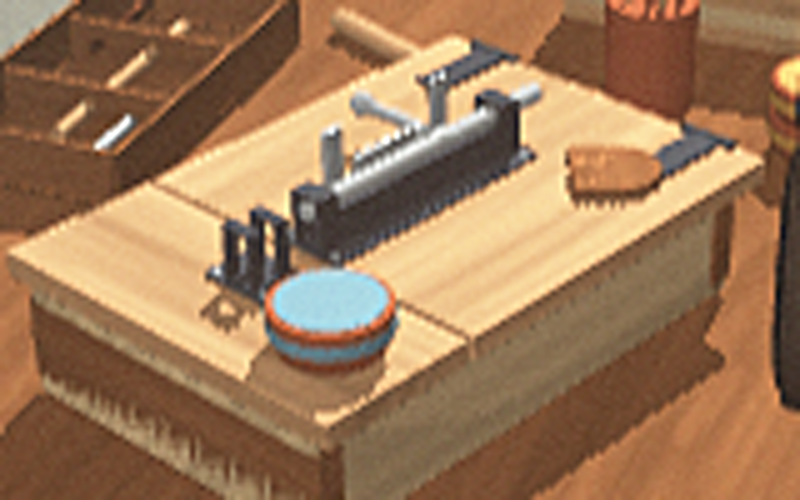

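The crops show the lid corners at (190,30), (750,208), (630,567) and (52,378). The ball is at (507,214) in the top crop and (362,103) in the side crop. In the side crop the post tops are at (438,78) for rest and (332,130) for the second.

```bash
cat > h.py <<'E'
from cell import monitor, viewer, order, env
import numpy as np
def ray(n,u,v):
    i=viewer.camera_info(n);M=np.array(i["camera_from_world"]);R,t=M[:3,:3],M[:3,3]
    d=R.T@np.linalg.solve(np.array(i["K"]),[u,v,1]);return -R.T@t,d
def at(n,u,v,z):
    o,d=ray(n,u,v);return o+d*(z-o[2])/d[2]
def tri(a,b):
    (o,d),(p,e)=ray(*a),ray(*b);s=np.linalg.lstsq(np.c_[d,-e],p-o,rcond=None)[0]
    A,B=o+d*s[0],p+e*s[1];return (A+B)/2,np.linalg.norm(A-B)
T=lambda x,y:("top",255+(x+.5)/5-.5,120+(y+.5)/4.6-.5)
S=lambda x,y:("side",240+(x+.5)/5-.5,160+(y+.5)/5-.5)
E
python3 - <<'E'
from h import *
c=[at(*T(*p),100) for p in((190,30),(750,208),(630,567),(52,378))]
for i in range(4):print(c[i].round(1),np.linalg.norm(c[i]-c[i-1]).round(1))
y=(c[0]-c[1])+(c[3]-c[2]);x=(c[0]-c[3])+(c[1]-c[2])
print("centre",np.mean(c,0).round(1),"yaw from y",np.arctan2(y[1],y[0])-np.pi/2,"from x",np.arctan2(x[1],x[0]))
print("ball",at(*T(507,214),128).round(1),at(*S(362,103),128).round(1),tri(T(507,214),S(362,103)))
print("handle at barrel top",at(*T(478,297),130).round(1))
print("bolt axis ends z128",at(*T(597,348),128).round(1),"barrel end top z140?",at(*T(318,260),140).round(1))
print("posts",at(*S(438,76),162).round(1),at(*S(332,128),162).round(1),'top view 2nd',at(*T(377,240),162).round(1))
E
```

```text
[732.4  62.4 100. ] 276.1
[ 595.6 -318.8  100. ] 405.0
[ 331.6 -229.6  100. ] 278.7
[472.5 155.7 100. ] 410.3
centre [533.  -82.5 100. ] yaw from y -0.347537380397793 from x -0.3351541038656281
ball [ 586.7 -149.3  128. ] [ 588.  -151.8  128. ] (array([ 586.54720442, -149.0642151 ,  129.57512471]), np.float64(0.2770753856923706))
handle at barrel top [ 525.8 -128.6  130. ]
bolt axis ends z128 [ 488.4 -207.1  128. ] barrel end top z140? [551.7 -22.6 140. ]
posts [ 530.2 -145.   162. ] [563.6 -54.6 162. ] top view 2nd [562.1 -60.5 162. ]
```

Emit:
{"op": "move_arm", "data": {
  "moves": [0,0,-0.2,0.109,0,0,-0.2,0.109,0,0,-0.2,0.109,0,0,-0.2,0.108,0.106,-0.3,0,0,0.106,-0.3,0,0,0.106,-0.3,0,0,0.106,-0.3,0,0,0.106,-0.3,0,0,0.106,-0.3,0,0],
  "claw": 40
}}

```text
t: 1.35
eef_pos: [390.9, -364.6, 334.5]
tcp_rot: [-3.141, 0.0, -0.341]
ft_force: [0.3, -0.4, 0.1]
opening: 0.419
grip_force: 0.0
```

Emit:
{"op": "move_arm", "data": {
  "moves": [0.09,-0.255,0,0,0.09,-0.255,0,0,0.09,-0.255,0,0,0.09,-0.255,0,0,0.09,-0.255,0,0,0.09,-0.255,0,0,0.09,-0.255,0,0,0,0,0.3,0,0,0,0.3,0,0,0,0,0]
}}

```text
t: 2.6
eef_pos: [567.5, -144.7, 242.0]
tcp_rot: [-3.142, 0.006, -0.34]
ft_force: [-0.5, -1.0, 1.5]
opening: 0.423
grip_force: 0.0
```

Emit:
{"op": "move_arm", "data": {
  "moves": [0.016,0,0.2,0,0,0,0.2,0,0,0,0.2,0,0,0,0,0,0,0,0,0]
}}

```text
t: 3.22
eef_pos: [571.9, -146.4, 156.7]
tcp_rot: [3.141, -0.003, -0.341]
ft_force: [0.2, 0.0, 0.1]
opening: 0.42
grip_force: 0.0
```

Run:
```python
from h import *
import cv2
print(monitor.state()["eef_pos"])
a=viewer.read_camera("side")[140:240,240:400,::-1];cv2.imwrite("pics/side1.png",cv2.resize(a,None,fx=5,fy=5,interpolation=cv2.INTER_CUBIC))
```

```text
[ 571.88935632 -146.42582103  156.6984373 ]
```

View pics/side1.png

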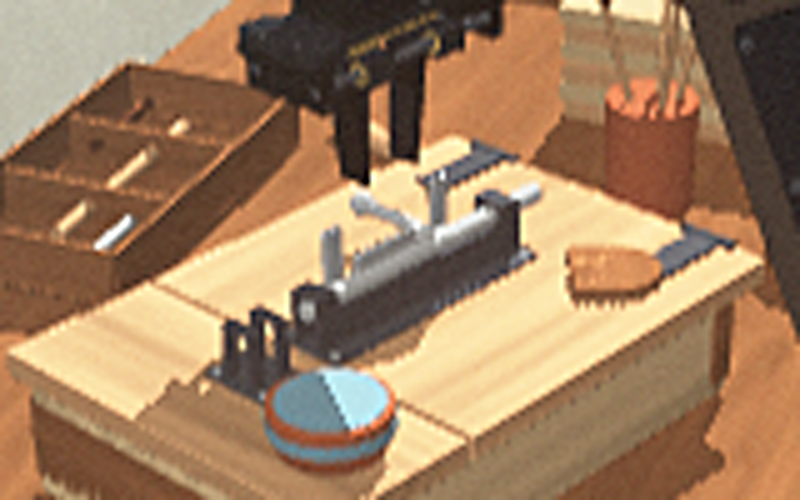

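The fingers straddle the handle from above, with tips near (355,183) and (402,157) and the ball at (358,200). Next I'll correct the offset and lower.

Emit:
{"op": "move_arm", "data": {
  "moves": [-0.017,-0.011,0,0,0,0,0.064,0,0,0,0.064,0,0,0,0.064,0,0,0,0.064,0,0,0,0.05,0,0,0,0,0,0,0,0,0]
}}

```text
t: 4.28
eef_pos: [569.3, -143.6, 108.9]
tcp_rot: [3.142, -0.0, -0.34]
ft_force: [-0.6, 0.2, 0.0]
opening: 0.413
grip_force: 0.0
```

Emit:
{"op": "move_arm", "data": {
  "moves": [0,0,0,0,0,0,0,0,0,0,0,0],
  "claw": 20
}}

```text
t: 4.65
eef_pos: [569.1, -143.6, 108.9]
tcp_rot: [3.142, -0.0, -0.34]
ft_force: [-0.6, -0.4, 0.3]
opening: 0.219
grip_force: 0.0
```

Run:
```python
from h import *
import cv2
s=monitor.state();p=s["eef_pos"];d=p[:2]-[517.2,-125.3];print(p.round(1),s["opening"]*95.1,s["ft_force"].round(1),d@[.943,-.3335],d@[.3335,.943])
a=viewer.read_camera("side")[155:215,280:360,::-1];cv2.imwrite("pics/side2.png",cv2.resize(a,None,fx=10,fy=10,interpolation=cv2.INTER_CUBIC))
```

```text
[ 569.1 -143.6  108.9] 20.870054425777294 [-0.6 -0.4  0.3] 55.079470652813235 0.07992773367886805
```

View pics/side2.png

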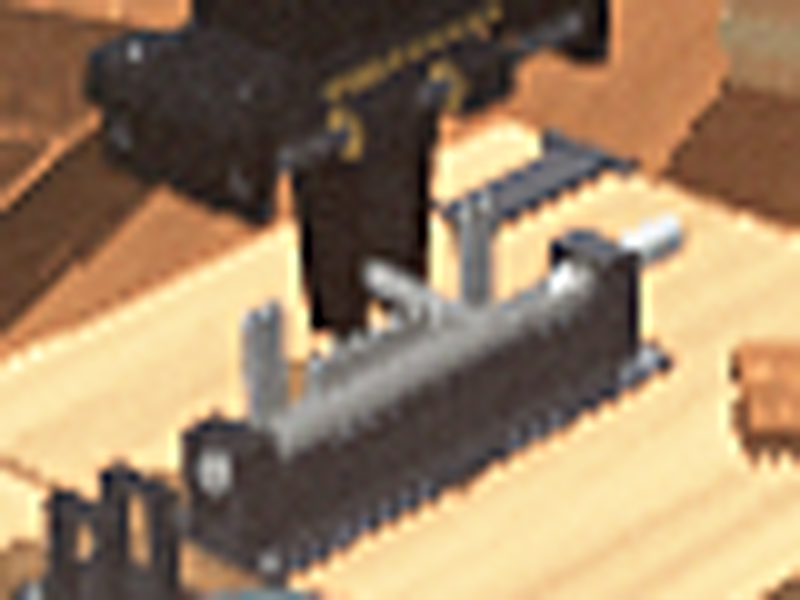

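The rod passes between the fingers at (380,275), and there is no contact force at a 21 mm opening. I'll close in small stages, watching the force.

Emit:
{"op": "move_arm", "data": {
  "moves": [0,0,0,0,0,0,0,0,0,0,0,0],
  "claw": 15
}}

```text
t: 5.08
eef_pos: [569.1, -143.6, 108.8]
tcp_rot: [3.142, -0.0, -0.341]
ft_force: [0.1, -0.0, 0.3]
opening: 0.155
grip_force: 0.0
```

Emit:
{"op": "move_arm", "data": {
  "moves": [0,0,0,0,0,0,0,0,0,0,0,0],
  "claw": 13
}}

```text
t: 5.45
eef_pos: [569.1, -143.6, 108.7]
tcp_rot: [3.142, -0.0, -0.341]
ft_force: [0.2, -0.4, 0.5]
opening: 0.137
grip_force: 0.0
```

Emit:
{"op": "move_arm", "data": {
  "moves": [0,0,0,0,0,0,0,0,0,0,0,0],
  "claw": 11.6
}}

```text
t: 5.82
eef_pos: [569.1, -143.6, 108.7]
tcp_rot: [3.142, -0.0, -0.341]
ft_force: [0.6, 0.7, 0.3]
opening: 0.125
grip_force: 0.0
```

Emit:
{"op": "move_arm", "data": {
  "moves": [0,0,0,0,0,0,0,0],
  "claw": 10.8
}}

```text
t: 6.08
eef_pos: [569.1, -143.6, 108.7]
tcp_rot: [3.142, -0.0, -0.34]
ft_force: [0.2, 0.8, -0.4]
opening: 0.111
grip_force: 0.0
```

Emit:
{"op": "move_arm", "data": {
  "moves": [0,0,0,0,0,0,0,0,0,0,0,0],
  "claw": 6
}}

```text
t: 6.45
eef_pos: [569.1, -143.5, 108.7]
tcp_rot: [-3.142, -0.0, -0.341]
ft_force: [1.6, 0.8, 0.0]
opening: 0.098
grip_force: 30.0
```

Emit:
{"op": "move_arm", "data": {
  "moves": [-0.002,0,-0.037,0,-0.006,0,-0.037,0,-0.009,0,-0.036,0,-0.013,0,-0.035,0,0,0,0,0]
}}

```text
t: 7.08
eef_pos: [564.5, -141.9, 130.8]
tcp_rot: [3.142, 0.0, -0.34]
ft_force: [-2.3, 2.7, -4.2]
opening: 0.098
grip_force: 30.0
```

Emit:
{"op": "move_arm", "data": {
  "moves": [-0.016,0,-0.033,0,-0.019,0,-0.032,0,-0.022,0,-0.029,0,-0.025,0,-0.027,0,0,0,0,0,0,0,0,0]
}}

```text
t: 7.82
eef_pos: [553.2, -137.9, 148.8]
tcp_rot: [3.142, 0.0, -0.341]
ft_force: [-1.2, 3.4, -4.3]
opening: 0.097
grip_force: 30.0
```

Run:
```python
from h import *
import cv2
s=monitor.state();p=s["eef_pos"];d=p[:2]-[517.2,-125.3];print(p.round(1),s["ft_force"].round(1),d@[.943,-.3335],d@[.3335,.943])
a=viewer.read_camera("side")[155:215,280:360,::-1];cv2.imwrite("pics/side3.png",cv2.resize(a,None,fx=10,fy=10,interpolation=cv2.INTER_CUBIC))
```

```text
[ 553.2 -137.9  148.8] [-1.2  3.4 -4.3] 38.110950485431694 0.09742992096803677
```

View pics/side3.png

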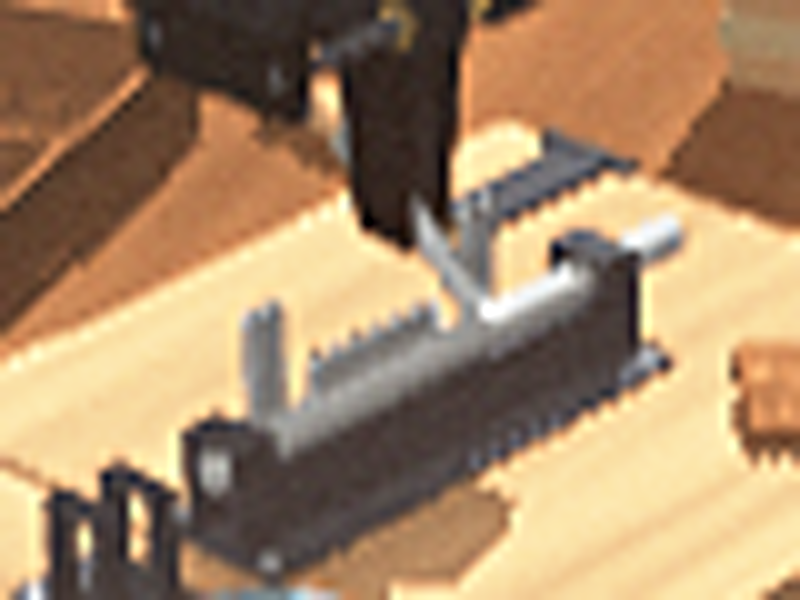

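The handle is raised: the rod runs from (485,310) up to the pads at (415,200), and the second post is at (265,310). Now I'll slide along the guard's +y, which is the tool's -y.

Emit:
{"op": "move_arm", "data": {
  "moves": [0,-0.02,0,0,0,-0.03,0,0,0,-0.033,0,0,0,-0.033,0,0,0,-0.033,0,0,0,-0.033,0,0,0,-0.033,0,0,0,-0.033,0,0,0,-0.02,0,0]
}}

```text
t: 9.0
eef_pos: [566.9, -99.8, 148.7]
tcp_rot: [3.142, -0.0, -0.34]
ft_force: [-4.1, -1.8, -3.1]
opening: 0.098
grip_force: 30.0
```

Emit:
{"op": "move_arm", "data": {
  "moves": [0,-0.01,0,0,0,-0.01,0,0]
}}

```text
t: 9.25
eef_pos: [567.8, -97.3, 148.7]
tcp_rot: [3.142, -0.0, -0.341]
ft_force: [-1.8, -0.9, -2.8]
opening: 0.094
grip_force: 30.0
```

Emit:
{"op": "move_arm", "data": {
  "moves": [0,-0.01,0,0,0,-0.01,0,0,0,-0.01,0,0,0,-0.01,0,0,0,-0.01,0,0,0,-0.01,0,0,0,-0.01,0,0]
}}

```text
t: 10.12
eef_pos: [571.3, -87.3, 148.7]
tcp_rot: [3.142, -0.0, -0.34]
ft_force: [-1.6, -3.5, -1.4]
opening: 0.095
grip_force: 30.0
```

Emit:
{"op": "move_arm", "data": {
  "moves": [0,-0.007,0,0,0,-0.007,0,0]
}}

```text
t: 10.38
eef_pos: [572.0, -85.4, 148.7]
tcp_rot: [3.142, -0.0, -0.341]
ft_force: [0.2, -3.5, -2.0]
opening: 0.101
grip_force: 30.0
```

Emit:
{"op": "move_arm", "data": {
  "moves": [0,-0.007,0,0,0,-0.007,0,0]
}}

```text
t: 10.62
eef_pos: [572.7, -83.4, 148.7]
tcp_rot: [3.142, -0.0, -0.341]
ft_force: [0.0, -3.3, -0.7]
opening: 0.099
grip_force: 30.0
```

Emit:
{"op": "move_arm", "data": {
  "moves": [0,-0.006,0,0,0,-0.006,0,0]
}}

```text
t: 10.88
eef_pos: [573.3, -81.7, 148.7]
tcp_rot: [3.142, -0.0, -0.34]
ft_force: [0.1, -3.6, -0.8]
opening: 0.096
grip_force: 30.0
```

Emit:
{"op": "move_arm", "data": {
  "moves": [0,-0.006,0,0,0,-0.006,0,0]
}}

```text
t: 11.12
eef_pos: [573.9, -80.0, 148.7]
tcp_rot: [3.142, -0.0, -0.341]
ft_force: [0.5, -2.6, -0.4]
opening: 0.103
grip_force: 30.0
```

Emit:
{"op": "move_arm", "data": {
  "moves": [0,-0.006,0,0,0,-0.006,0,0]
}}

```text
t: 11.38
eef_pos: [574.5, -78.3, 148.7]
tcp_rot: [3.142, -0.0, -0.341]
ft_force: [1.8, -4.4, -0.2]
opening: 0.096
grip_force: 30.0
```

Emit:
{"op": "move_arm", "data": {
  "moves": [0,-0.005,0,0,0,-0.005,0,0]
}}

```text
t: 11.62
eef_pos: [575.1, -76.9, 148.7]
tcp_rot: [3.142, -0.0, -0.341]
ft_force: [1.5, -3.2, 0.4]
opening: 0.097
grip_force: 30.0
```

Emit:
{"op": "move_arm", "data": {
  "moves": [0,-0.005,0,0,0,-0.005,0,0]
}}

```text
t: 11.88
eef_pos: [575.5, -75.5, 148.7]
tcp_rot: [3.142, -0.0, -0.341]
ft_force: [1.5, -2.9, 0.1]
opening: 0.097
grip_force: 30.0
```

Emit:
{"op": "move_arm", "data": {
  "moves": [0,-0.005,0,0,0,-0.005,0,0]
}}

```text
t: 12.12
eef_pos: [576.0, -74.0, 148.7]
tcp_rot: [3.142, -0.0, -0.34]
ft_force: [2.2, -3.4, 0.3]
opening: 0.099
grip_force: 30.0
```

Emit:
{"op": "move_arm", "data": {
  "moves": [0,-0.005,0,0,0,-0.005,0,0]
}}

```text
t: 12.38
eef_pos: [576.5, -72.6, 148.7]
tcp_rot: [3.142, -0.0, -0.34]
ft_force: [2.0, -3.2, 0.6]
opening: 0.095
grip_force: 30.0
```

Emit:
{"op": "move_arm", "data": {
  "moves": [0,-0.005,0,0,0,-0.005,0,0]
}}

```text
t: 12.62
eef_pos: [577.0, -71.2, 148.7]
tcp_rot: [3.142, -0.0, -0.34]
ft_force: [2.7, -3.9, 1.6]
opening: 0.099
grip_force: 30.0
```

Emit:
{"op": "move_arm", "data": {
  "moves": [0.003,-0.005,0,0,0,-0.005,0,0]
}}

```text
t: 12.88
eef_pos: [577.6, -69.9, 148.5]
tcp_rot: [3.141, 0.0, -0.341]
ft_force: [0.3, -4.6, 0.4]
opening: 0.094
grip_force: 30.0
```

Emit:
{"op": "move_arm", "data": {
  "moves": [0,-0.004,0,0,0,-0.004,0,0]
}}

```text
t: 13.12
eef_pos: [577.8, -69.5, 148.5]
tcp_rot: [3.14, 0.001, -0.34]
ft_force: [-2.0, -11.9, 1.3]
opening: 0.1
grip_force: 30.0
```

Emit:
{"op": "move_arm", "data": {
  "moves": [0,0.005,0,0,0,0.005,0,0,0,0.004,0,0,0,0.004,0,0,0,0,0,0]
}}

```text
t: 13.75
eef_pos: [577.3, -71.1, 148.6]
tcp_rot: [-3.141, 0.0, -0.34]
ft_force: [1.4, 2.4, 0.4]
opening: 0.098
grip_force: 30.0
```

Emit:
{"op": "move_arm", "data": {
  "moves": [0.013,0,0.013,0,0.012,0,0.014,0,0.011,0,0.015,0,0,0,0,0]
}}

```text
t: 14.25
eef_pos: [582.5, -73.2, 142.3]
tcp_rot: [3.142, -0.0, -0.341]
ft_force: [0.8, 1.9, 4.4]
opening: 0.096
grip_force: 30.0
```

Emit:
{"op": "move_arm", "data": {
  "moves": [0.011,0,0.015,0,0.01,0,0.016,0,0,0,0,0]
}}

```text
t: 14.62
eef_pos: [585.6, -74.3, 137.6]
tcp_rot: [3.142, -0.0, -0.341]
ft_force: [1.6, 1.9, 3.2]
opening: 0.099
grip_force: 30.0
```

Emit:
{"op": "move_arm", "data": {
  "moves": [0.009,0,0.016,0,0.009,0,0.016,0,0.007,0,0.017,0,0.007,0,0.017,0,0,0,0,0]
}}

```text
t: 15.25
eef_pos: [590.1, -75.9, 127.5]
tcp_rot: [3.141, -0.0, -0.34]
ft_force: [3.5, 1.8, 3.8]
opening: 0.094
grip_force: 30.0
```

Emit:
{"op": "move_arm", "data": {
  "moves": [0.006,0,0.018,0,0.005,0,0.018,0,0.004,0,0.018,0,0.003,0,0.018,0,0.002,0,0.016,0,0,0,0,0]
}}

```text
t: 16.0
eef_pos: [592.8, -76.9, 114.3]
tcp_rot: [3.141, 0.0, -0.341]
ft_force: [2.4, 1.9, 1.9]
opening: 0.096
grip_force: 30.0
```

Emit:
{"op": "move_arm", "data": {
  "moves": [0.001,0,0.014,0,0,0,0.014,0,0,0,0,0]
}}

```text
t: 16.38
eef_pos: [593.0, -77.0, 110.8]
tcp_rot: [3.142, -0.001, -0.34]
ft_force: [1.9, 1.0, 7.6]
opening: 0.097
grip_force: 30.0
```

Emit:
{"op": "move_arm", "data": {
  "moves": [0,0,0,0,0,0,0,0,0,0,0,0,0,0,0,0],
  "claw": 30
}}

```text
t: 16.88
eef_pos: [592.7, -76.9, 110.2]
tcp_rot: [3.141, 0.0, -0.341]
ft_force: [-0.7, -0.2, -0.3]
opening: 0.314
grip_force: 0.0
```

Emit:
{"op": "move_arm", "data": {
  "moves": [0,0,-0.1,0,0,0,-0.15,0,0,0,-0.15,0,0,0,-0.2,0,0,0,-0.2,0,0,0,-0.2,0,0,0,0,0]
}}

```text
t: 17.75
eef_pos: [593.5, -77.0, 263.5]
tcp_rot: [-3.141, -0.005, -0.34]
ft_force: [-0.3, 0.6, -1.1]
opening: 0.321
grip_force: 0.0
```

Run:
```python
from h import *
import cv2
print(monitor.state()["eef_pos"])
a=viewer.read_camera("side")[155:215,270:350,::-1];cv2.imwrite("pics/side4.png",cv2.resize(a,None,fx=10,fy=10,interpolation=cv2.INTER_CUBIC))
```

```text
[593.52797744 -77.01245862 263.4960923 ]
```

View pics/side4.png

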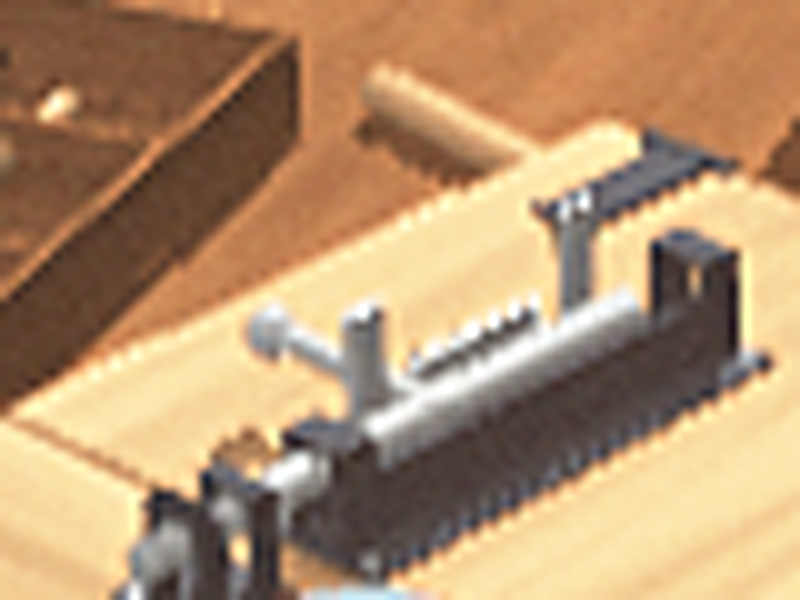

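The bolt now passes through the staple at (160,550). The handle lies level behind the second post, with its ball at (270,330). I'll check the ball's height numerically before handing in.

Run:
```python
from h import *
d=at("side",270+27.05-.5,155+33.05-.5,128)[:2]-[517.2,-125.3]
print(d@[.943,-.3335],d@[.3335,.943])
print(order.job_done())
```

```text
77.38480376658971 68.70629150202062
the job is handed in; nothing more can be done
None
```

The hatch is bolted and the job is handed in; no verdict came back. The bolt is about 70 mm across in its staple, and in the last picture the handle lies level in the second notch, released. The strongest push on the stop was about 9 N, estimated from the wrist force, and as far as I saw no bystander was touched.

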